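Pack up a sprung jig plate and hold it flush

TASK

On the setting jig, first swing the bar that lies over the sprung plate right back to its end stop, away from you. Then slide the loose steel spacer from the front into whichever of the two gaps under the plate is wide enough for it, until its shoulder meets the plate's front edge, and let go of it. Last, press the plate down firmly on the spacer so that it is flush with the jig's two end cheeks, and finish while still holding it pressed there; leave the other things on the bench alone.

Things in the scene. Friction and masses are not known exactly. Their poses are not given: they have to be found in the camera images.
- jig: Fixed dark steel jig; base spans x -78..50, y -128..128, 12 mm high. Origin on the bench; x points away from the robot (yaw within 0.2), front is -x. End cheeks at y +93 and -93 (14 wide, x -30..40) up to z 49 mm: the flush level. Spring pillar (y -12..12, to z 33) under the plate parts the two gaps. Post 20 mm thick at (-15, 114), to z 58.
- plate: Aluminium plate 80 x 160 x 10 mm over the jig's middle; moves only up and down. Origin centre of underside, axes as jig. Springs hold its underside at 46, top at 56 mm above the bench, 7 mm proud of the cheeks. Pressing takes 3 N at first, 5 N at flush (top 49), where it meets the spacer, rigid; 10 to 20 N holds it firmly there. Without spacer it sinks 3 mm lower. Front edge at jig x -40.
- bar (a joint): Steel swing bar, 16 wide, 10 thick, underside 60 mm above the bench, turning about an upright pivot at the jig's left. At 0 it points along jig -y across the plate; the angle grows anticlockwise from above, swinging back towards +x (away from the robot); end stop 1.65 rad. Starts at 0 to 0.35. Light friction (0.06 N m) holds it where left.
- bar_knob (a point): Centre of the top of the upright round black knob at the bar's free end: diameter 16 mm, 32 mm tall (70 to 102 mm above the bench), 108 mm from the pivot axis. Can be gripped from above or pushed.
- bar_pivot (a point): Point on the bar's upright pivot axis, 60 mm above the bench.
- bed_low: Lower of two steel bed blocks, one under each half of the plate (at jig y +50 and -50 mm; which is where varies): 112 (x) x 56 x 14 mm. Origin centre of underside, 12 mm above the bench, at jig x -16; axes as jig. Top 26 mm above the bench: 20 mm gap under the resting plate, wide enough.
- bed_high: The higher bed block, 112 x 56 x 24 mm, same frame, on the other side. Its top is 36 mm above the bench, gap under the plate 10 mm: too narrow for the spacer.
- spacer: Loose steel spacer, about 0.15 kg: tongue 70 (x) x 36 x 13 mm; origin centre of its underside, +x to the leading end. Grip tab 12 mm thick in y, x -35..-13, up to z 50; its foot (z 13..26) reaches to x -5: the shoulder that meets the plate's edge, when the origin is at jig x -35 (bed_low x -19). Starts flat right of the jig, yaw within 0.6.
- piston_cap: Bystander: small round metal piston with a brass cap, 39 x 39 x 34 mm, behind the spacer. Origin at the centre of its underside.
- fuel_tap_body: Bystander: grey casting 43 x 67 x 55 mm behind the jig to the right. Origin at the centre of its underside.
- thread_lock: Bystander: small red bottle with black nozzle, 36 mm across, 95 mm tall, to the left of the jig. Origin at the centre of its underside.
Mind the look-alikes: they are no part of the job. Leave any blue or green look-alike of the spacer alone.

How it is judged:
By the outcome, as a careful person would: the job done as asked, in the order asked, and still so for the second after the job is handed in, while the arm keeps its last pose, push and grip.
It also fails if it takes over 61 s, if anything falls off the work surface, if the arm or the gripper's body presses on something with over 40 N, if the wrist force passes 120 N, or if a joint passes its speed limit or range.

ROBOT

A 6-joint arm with a two-finger parallel gripper is mounted at the origin on a cart in front of the work surface, level with it; the furniture and walls round the work are solid. World frame = base frame: x ahead of the robot, y to its left, z up, the work surface at z = 0. Lengths are in mm, angles in rad, forces in N, time in s.
With the tool pointing down it reaches from about 400 to 825 mm from the base axis. Payload 7 kg.
Tool frame: the origin (TCP) lies at the very end of the fingers, on their centre line; the grasp point (between the pads) lies 19 mm behind it; z points along the fingers, y is the line along which they close (so a half turn about z gives the same grasp; the last joint's range is limited). The gripper opens to 88 mm and grips with 3 to 60 N. Pads are 19 mm wide; open, the fingers measure 130 mm over their backs; the gripper's body (78 mm by 193 mm) begins 47 mm behind the grasp point.
Start: joints at [1.605, 0.359, 0.012, 0, -1.224, -0.288], TCP at [169.492, 653.351, 226.561] pointing down, gripper open.
Joint ranges: [-3.07, 3.07], [-1.43, 2.12], [-1.02, 1.25], [-3.03, 1.67], [-3.05, -0], [-3.03, 3.03]. Speed limits (rad/s): [2.39, 2.39, 3.01, 3.14, 3.14, 3.14].

INTERFACE

Orientations are given as a unit quaternion [x, y, z, w].
In Python, from plant import bot gives the robot as it stands. Calls block until the motion is done:
- bot.move_ptp(position, orientation): joint-space move of the TCP to a pose.
- bot.line_to(position, velocity=150, ori=None): straight line of the TCP; ori=None keeps the orientation; velocity is the mean speed in mm/s.
- bot.move_joints(angles): joint-space move.
- bot.move_gripper(opening, force=None): finger opening in mm; force is the grip in N (None keeps the last); returns when the fingers have stopped.
- bot.pause(seconds).
- bot.solve_ik(position, orientation): joint angles nearest the present ones, or None.
- bot.read_state(): the state.
- bot.camera(name): name is "scene" or "side" or "wrist"; returns the picture (400x640x3 uint8, red, green, blue); there is no depth.
- bot.get_calibration(name): a dict with "fx", "fy", "cx", "cy" (pixels), "view" (4x4, takes a point from world to camera coordinates); the wrist camera has in their place "T_tool_cam" (4x4, takes a point from camera to tool coordinates, whose origin is the TCP and whose axes are the flange's). Camera axes: x right, y up, looking along -z (the intrinsics and any distortion apply to the point x, -y, -z); pixel columns grow to the right and rows downward; lengths in mm; the calibration is good to about 2 mm. A picture is of the moment at which its call begins: read the wrist's pose just before it. get_calibration takes no time and is no camera call.
A pose or a line that the arm cannot do raises bot.Unreachable and nothing moves.
- bot.close_job(): hands the job in; it is judged then, once.
The state is a dict: "t": time; "joint_pos": joint angles; "qvel": joint speeds; "tau": joint torques, N m; "tcp_pos": TCP position; "eef_rot": TCP orientation; "contact_force": force on the tool from outside, world axes, zero at the start; "moment": the same for the moment, N m; "width": finger opening in mm; "finger_force": force on a finger pad.
Only numpy, scipy, OpenCV 4.12 (cv2) and the standard library are available. Lean on these libraries where they do the work, as an engineer would, in place of code of your own. Each camera call takes 0.05 s, during which the arm holds its last target. There are 200 camera calls.

## Working session

There is one attempt and no reset: what is moved stays moved. The work goes in short steps, each a Python script; the robot and the scene stay as the last script left them, time stands still between calls to the robot, and variables do not carry over. Pictures are saved under pics/ and viewed, at most 10 in all, crops included, and the job is handed in when it is done.

```bash
ls; mkdir -p pics; python3 - <<'E'
from plant import bot
import cv2,json,numpy as np
np.set_printoptions(precision=4,suppress=True)
s=bot.read_state();print(s)
for n in("scene","side","wrist"):
    im=bot.camera(n);cv2.imwrite(f"pics/{n}0.png",im[...,::-1])
    print(n,bot.get_calibration(n))
E
```

```text
pics
{'t': 0.0, 'joint_pos': array([ 1.6051,  0.3594,  0.0111, -0.0004, -1.2241, -0.2881]), 'qvel': array([ 0.0008,  0.0007, -0.0001,  0.0004, -0.0001,  0.001 ]), 'tau': array([  0.002 , -58.2731,  29.3046,   6.9969,   0.0068,  -0.0002]), 'tcp_pos': array([169.3881, 652.8877, 225.6275]), 'eef_rot': array([ 0.992 , -0.1266, -0.    ,  0.0008]), 'contact_force': array([ 0.7139, -0.8077,  0.2407]), 'moment': array([-0.0172,  0.0087, -0.0217]), 'finger_force': 0.0, 'width': 87.24896363874049}
scene {'fx': 458.39918289801017, 'fy': 458.39918289801017, 'cx': 321.0236969834875, 'cy': 191.06496964823742, 'view': array([[    0.8089,    -0.5879,    -0.0028,  -542.2878],
       [    0.4136,     0.5657,     0.7134,  -294.2856],
       [   -0.4178,    -0.5782,     0.7008, -1080.765 ],
       [    0.    ,     0.    ,     0.    ,     1.    ]])}
side {'fx': 405.85938657644624, 'fy': 405.85938657644624, 'cx': 307.7726716985073, 'cy': 197.43456333091177, 'view': array([[  -0.992 ,   -0.1253,   -0.0131,  627.8564],
       [   0.0501,   -0.4882,    0.8713, -161.795 ],
       [  -0.1155,    0.8637,    0.4906, -899.0555],
       [   0.    ,    0.    ,    0.    ,    1.    ]])}
wrist {'fx': 302.7743701803251, 'fy': 302.7743701803251, 'cx': 318.8122276002637, 'cy': 199.8718755881649, 'T_tool_cam': array([[   0.0003,    0.9509,    0.3096,   85.1996],
       [   1.    ,    0.    ,   -0.001 ,    1.2258],
       [  -0.001 ,    0.3096,   -0.9509, -157.9658],
       [   0.    ,    0.    ,    0.    ,    1.    ]])}
```

View pics/scene0.png

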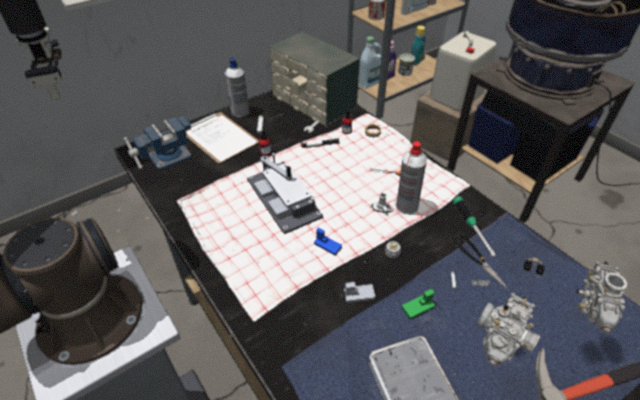

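View pics/side0.png

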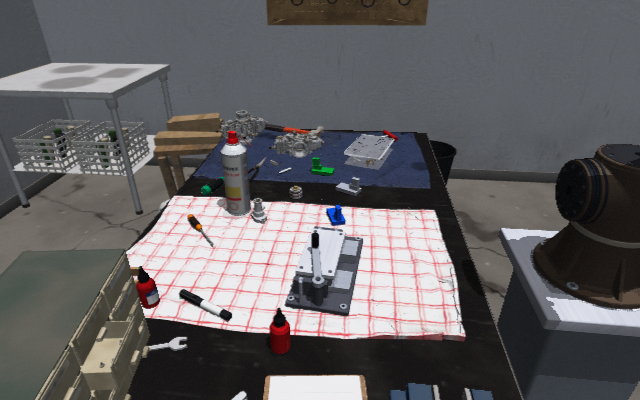

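Scene view: jig at about (287,195), with the bar knob at (289,172). Spacer candidates are the grey steel one at (358,291), the blue look-alike at (327,241) and the green look-alike at (420,302). The description calls for the grey steel one. In the side view it is at (349,187), and the knob is at (315,240). Next I'll compute rough positions and take a close wrist look at both.

```bash
cat > h.py <<'E'
from plant import bot
import numpy as np, cv2
from scipy.spatial.transform import Rotation as R
np.set_printoptions(precision=3,suppress=True)
def cam(n,s=None):
    c=bot.get_calibration(n); K=np.array([[c['fx'],0,c['cx']],[0,c['fy'],c['cy']],[0,0,1]])
    if n!='wrist': return K,np.array(c['view'])
    T=np.eye(4);T[:3,:3]=R.from_quat(s['eef_rot']).as_matrix();T[:3,3]=s['tcp_pos']
    return K,np.linalg.inv(T@np.array(c['T_tool_cam']))
F=np.diag([1,-1,-1.])
def proj(KV,P):
    K,V=KV;q=(F@(V[:3,:3]@np.atleast_2d(P).T+V[:3,3:]));q=K@q;return (q[:2]/q[2]).T
def ray(KV,uv):
    K,V=KV;d=V[:3,:3].T@F@np.linalg.inv(K)@np.r_[uv,1];return -V[:3,:3].T@V[:3,3],d/np.linalg.norm(d)
def onz(KV,uv,z):
    o,d=ray(KV,uv);return o+d*(z-o[2])/d[2]
def tri(obs):
    A=np.zeros((3,3));b=np.zeros(3)
    for KV,uv in obs:
        o,d=ray(KV,uv);M=np.eye(3)-np.outer(d,d);A+=M;b+=M@o
    return np.linalg.solve(A,b)
def down(yaw): # tool x axis at world yaw, z down
    return (R.from_euler('z',yaw)*R.from_euler('x',np.pi)).as_quat()
def shot(n,f):
    s=bot.read_state();im=bot.camera(n);cv2.imwrite(f'pics/{f}.png',im[...,::-1]);
    import pickle;pickle.dump((cam(n,s)),open(f'pics/{f}.pkl','wb'));return im
E
python3 - <<'E'
from h import *
S=cam('scene');D=cam('side')
print('knob',tri([(S,(289,167)),(D,(315,234))]),'spacer',tri([(S,(358,291)),(D,(349,187))]),onz(S,(360,293),6))
print('jig near',onz(S,(287,229),12),onz(S,(248,180),12),onz(S,(322,216),12))
s=bot.read_state();print('yaw',R.from_quat(s['eef_rot']).as_matrix()[:,0])
for p,y in (((430,120,270),0.),((420,0,260),0)):
    print(bot.solve_ik(p,down(y)),bot.solve_ik(p,down(y+np.pi)))
a=cv2.imread('pics/scene0.png');b=cv2.imread('pics/side0.png')
cv2.imwrite('pics/c.png',np.vstack([cv2.resize(a[150:330,230:450],None,fx=2.6,fy=2.6)[:300],cv2.resize(a[260:330,330:450],(572,300))]))
E
```

```text
knob [607.851  69.19  100.818] spacer [ 547.084 -322.562   10.042] [ 549.435 -327.919    6.   ]
jig near [515.092 -55.189  12.   ] [526.214 179.931  12.   ] [620.868 -72.842  12.   ]
yaw [ 0.968 -0.251  0.   ]
[ 0.716 -0.058 -0.391  0.    -1.238  0.855] [ 0.716 -0.058 -0.391 -0.    -1.238 -2.287]
[ 0.474 -0.103 -0.453  0.    -1.22   1.097] [ 0.474 -0.103 -0.453 -0.    -1.22  -2.045]
```

```bash
python3 - <<'E'
from h import *
for i,(p) in enumerate([(530,80,240),(530,-100,240),(530,-290,240)]):
    try: bot.move_ptp(p,down(0))
    except bot.Unreachable: print('unr',p);continue
    bot.pause(.15);shot('wrist',f'w{i}');s=bot.read_state();print(s['t'],s['tcp_pos'],s['joint_pos'])
a=cv2.imread('pics/w0.png');b=cv2.imread('pics/w2.png')
S=cam('wrist',s)
print(proj(S,[549,-325,6]))
E
```

```text
2.7583 [530.01   80.52  239.893] [ 0.517  0.121 -0.273 -0.    -1.177  1.055]
3.7083 [530.22  -99.106 240.02 ] [ 0.179  0.126 -0.267 -0.    -1.178  1.393]
4.6917 [ 530.385 -288.98   240.242] [-0.176  0.234 -0.131 -0.    -1.205  1.748]
[[345.154 154.962]]
```

View pics/w0.png

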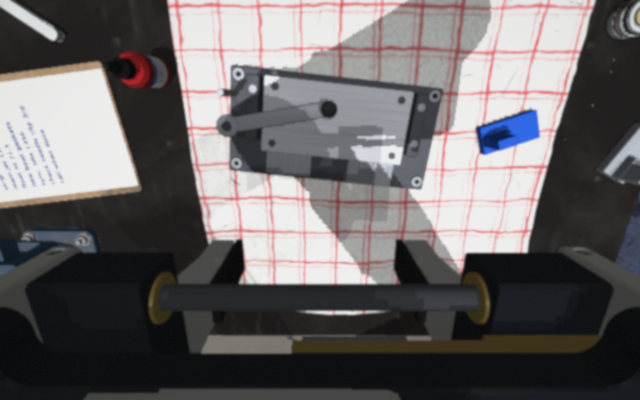

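View pics/w1.png

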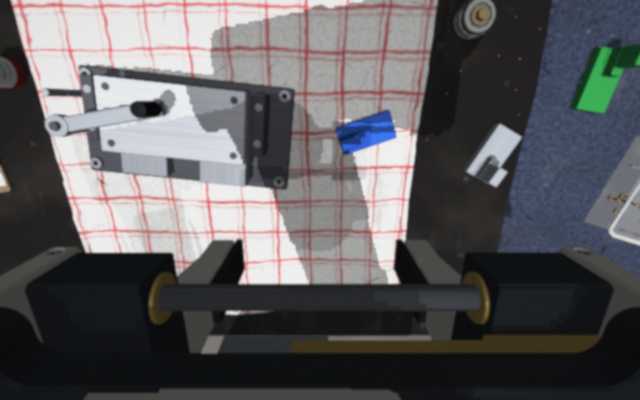

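View pics/w2.png

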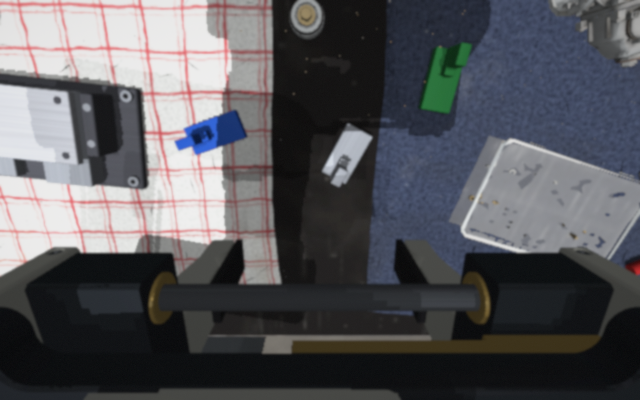

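w0: jig centred at (335,128), bar knob at (328,108), pivot at (228,125). The grey spacer is at (347,155) in w2 and (495,155) in w1. The blue look-alike is at (212,133) and the green one at (447,77), both in w2. I'll confirm this in an enlarged crop.

```bash
python3 - <<'E'
from h import *
a=cv2.imread('pics/w0.png');b=cv2.imread('pics/w1.png');c=cv2.imread('pics/w2.png')
I=cv2.INTER_CUBIC
top=cv2.resize(b[60:195,40:300],None,fx=3,fy=3,interpolation=I)
r=[cv2.resize(x,(195,195),interpolation=I) for x in (c[122:187,315:380],b[122:187,460:525])]
r.append(cv2.resize(a[130:195,225:355],(390,195),interpolation=I))
cv2.imwrite('pics/comp.png',np.vstack([top,np.hstack(r)]))
E
```

```text
(no output)
```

View pics/comp.png

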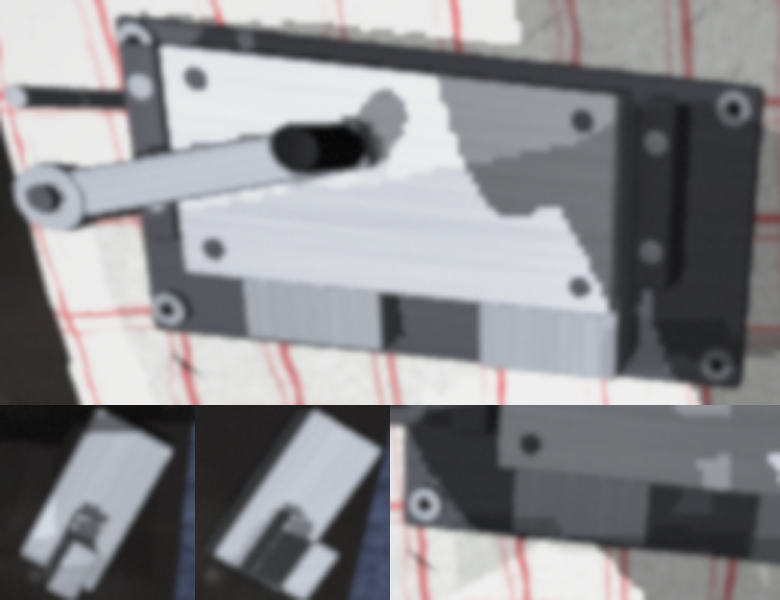

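Crop: the grey steel spacer with its upright tab at the robot-side end is confirmed. Both beds show in front of the plate, at w1 (145,173) and (222,182). Next I fit the poses from these corner pixels.

```bash
cat > fit.py <<'E'
from h import *
import pickle
from scipy.optimize import least_squares
W=[pickle.load(open(f'pics/w{i}.pkl','rb')) for i in range(3)]
def place(p,P):
    P=np.array(P,float);return R.from_euler('z',p[3]).apply(P)+p[:3]
def fit(obs,p0,fz=None):
    def f(p):
        q=p.copy()
        if fz is not None:q[2]=fz
        return np.concatenate([(proj(W[i],place(q,P))[0]-uv) for i,P,uv in obs])
    r=least_squares(f,p0,loss='soft_l1');return r.x,r.fun.reshape(-1,2)
c1=lambda x,y:(40+x/3-.33,60+y/3-.33)
jo=[(1,(-78,128,12),c1(158,327)),(1,(-78,-128,12),c1(742,384)),(1,(50,-128,12),c1(763,88)),(1,(50,128,12),c1(118,18)),
(1,(-40,80,56),c1(185,270)),(1,(-40,-80,56),c1(612,312)),(1,(40,-80,56),c1(617,95)),(1,(40,80,56),c1(162,46)),
(0,(50,128,12),(232,65)),(0,(-78,128,12),(230.5,170)),(0,(-78,-128,12),(421,188)),(0,(50,-128,12),(442,88.5))]
sa=lambda x,y:(460+(x-195)/3-.33,122+(y-405)/3-.33)
sb=lambda x,y:(315+x/3-.33,122+(y-405)/3-.33)
so=[(1,(35,18,13),sa(318,410)),(1,(35,-18,13),sa(380,448)),(1,(-35,18,13),sa(215,553)),
(2,(35,18,13),sb(98,410)),(2,(35,-18,13),sb(172,452)),(2,(-35,18,13),sb(22,553)),
(1,(-13,6,50),sa(312,540)),(1,(-13,-6,50),sa(338,555)),(1,(-35,-6,50),sa(310,600)),(1,(-35,6,50),sa(285,585)),
(2,(-35,-6,50),sb(78,598)),(2,(-35,6,50),sb(48,590))]
if __name__=='__main__':
    j,r=fit(jo,np.array([570,60,0,-.1]));print('jig',j);print(r)
    s,r=fit(so,np.array([549,-325,0,-.3]));print('spacer',s);print(r)
    k=tri([(W[0],(328,108)),(W[1],(139.3,109.3))]);pv=tri([(W[0],(228,125)),(W[1],(55,125))]);print('knob',k,'pivot',pv,'ang',np.arctan2(*(k-pv)[1::-1])+np.pi/2-j[3],np.linalg.norm((k-pv)[:2]))
    j[2]=0
    for y in(50,-50):
        for z in (26,36):
            P=place(j,[(-72,y+28,z),(-72,y-28,z)]);p=proj(W[1],P);print(y,z,'crop',((p-[40,60]+.33)*3).round(0).tolist(),'w0crop',((proj(W[0],P)-[225,130]+.33)*3+[390,405]).round().tolist())
    a=cv2.imread('pics/scene0.png');K=4
    x=cv2.resize(a[155:235,240:330],None,fx=K,fy=K,interpolation=cv2.INTER_CUBIC);x2=x.copy()
    b=cv2.imread('pics/w1.png');y_=cv2.resize(b[140:195,80:260],None,fx=4,fy=4,interpolation=cv2.INTER_CUBIC)
    SC=cam('scene')
    for y in(50,-50):
      for z,col in((26,(0,255,255)),(36,(255,0,255))):
        P=place(j,[(-40,y+28,z),(-72,y+28,z),(-72,y-28,z),(-40,y-28,z)])
        cv2.polylines(x2,[(((proj(SC,P)-[240,155]+.5)*K)).astype(int)],False,col,1)
        cv2.polylines(y_,[(((proj(W[1],P)-[80,140]+.5)*4)).astype(int)],False,col,1)
    top=np.hstack([x,x2]);y_=cv2.copyMakeBorder(y_,0,0,0,max(0,top.shape[1]-y_.shape[1]),cv2.BORDER_CONSTANT)
    cv2.imwrite('pics/bed.png',np.vstack([top,y_[:,:top.shape[1]]]))
E
python3 fit.py
```

```text
jig [593.466  61.638  -5.349  -0.1  ]
[[ 0.158  1.323]
 [-0.273  1.169]
 [-0.058 -1.176]
 [-0.464 -1.096]
 [ 2.336  0.346]
 [ 0.259  0.266]
 [ 0.432 -0.195]
 [ 1.128 -0.021]
 [-1.848 -0.341]
 [-1.362  0.04 ]
 [-0.473  0.812]
 [ 0.074 -0.67 ]]
spacer [ 550.331 -327.072   -5.601   -0.476]
[[-1.43  -0.537]
 [ 0.637  0.211]
 [-0.233  0.388]
 [ 0.539 -0.544]
 [ 0.635 -1.119]
 [ 0.009  0.379]
 [ 1.168  0.013]
 [ 0.574 -0.431]
 [-1.551  0.364]
 [-1.211  0.958]
 [-0.766  1.022]
 [ 0.503 -0.722]]
knob [608.124  70.198  96.828] pivot [591.214 173.295  74.393] ang 0.262284000928382 104.47463163915651
50 26 crop [[246.0, 339.0], [381.0, 352.0]] w0crop [[511.0, 534.0], [644.0, 547.0]]
50 36 crop [[230.0, 344.0], [369.0, 358.0]] w0crop [[507.0, 539.0], [643.0, 553.0]]
-50 26 crop [[487.0, 362.0], [620.0, 375.0]] w0crop [[748.0, 557.0], [879.0, 570.0]]
-50 36 crop [[478.0, 368.0], [614.0, 381.0]] w0crop [[750.0, 563.0], [884.0, 576.0]]
```

View pics/bed.png

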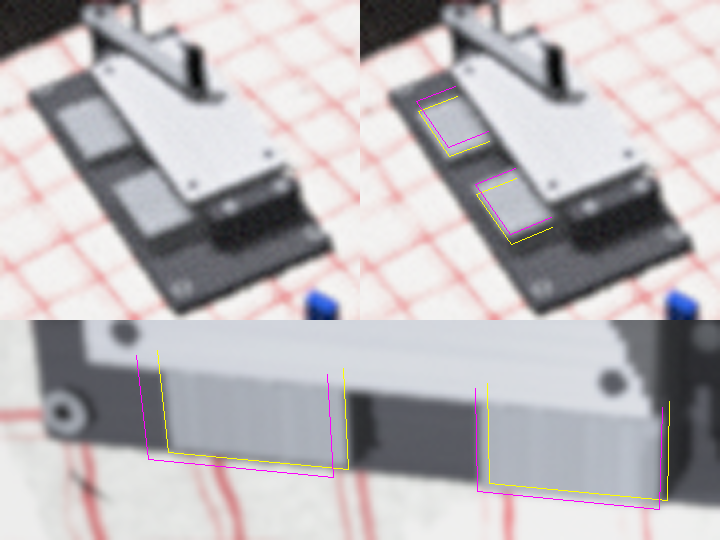

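The beds match the low height (26, yellow) on the left (jig y +50) and the high height (36, magenta) on the right, in both views. So the spacer goes into the left gap. Next: cage the knob between the fingers and swing the bar.

```bash
python3 - <<'E'
from fit import *
j,_=fit(jo,np.array([590,60,0,-.1]),0);s,_=fit(so,np.array([549,-325,0,-.4]),0);print(j,s)
k=onz(W[0],(328,108),102)*.5+.5*onz(W[1],(139.3,109.3),102);pv=onz(W[0],(228,125),74)*.5+onz(W[1],(55,125),74)*.5
print(k,pv,np.linalg.norm((k-pv)[:2]), R.from_euler('z',-j[3]).apply(pv-j[:3]))
print('can',tri([(cam('scene'),(408,210)),(cam('side'),(237,210))]),'bottle',tri([(cam('scene'),(266,158)),(cam('side'),(280,345))]))
a0=np.arctan2(k[1]-pv[1],k[0]-pv[0]); rr=np.linalg.norm((k-pv)[:2])
def at(a,z=80): 
    return [pv[0]+rr*np.cos(a),pv[1]+rr*np.sin(a),z],down(a)
print('a0',a0,'theta',a0+np.pi/2-j[3])
p,q=at(a0,150);bot.move_ptp(p,q)
bot.move_gripper(40,10)
bot.line_to([p[0],p[1],80],150);st=bot.read_state();print(st['t'],st['tcp_pos'],st['contact_force'])
if abs(st['contact_force'][2])<5:
    bot.move_gripper(24,10)
    st=bot.read_state();print(st['t'],st['width'],st['contact_force'],st['finger_force'])
    end=-np.pi/2+1.65+j[3]
    for a in np.r_[np.linspace(a0,end-.1,6)[1:],np.linspace(end-.05,end+.2,9)]:
        p,q=at(a);bot.line_to(p,120,q);st=bot.read_state()
        print(round(a-end,3),st['contact_force'],round(st['t'],2))
        if np.linalg.norm(st['contact_force'][:2])>8: break
    np.save('arc.npy',np.r_[pv,rr,a,end])
E
```

```text
[593.39   60.15   -0.145  -0.101] [ 551.271 -325.274    0.154   -0.484]
[608.242  68.815 102.   ] [591.185 173.519  74.   ] 106.08441804244923 [-13.615 112.57   74.145]
can [ 856.059 -183.304  -10.939] bottle [645.948 268.259 -17.162]
a0 -1.4093042114964391 theta 0.2623980971401675
8.0167 [608.757  68.919  80.518] [ 0.268 -0.646  0.959]
8.5667 24.100575287567555 [-0.732  0.066  0.426] 0.0
-1.13 [-0.17   0.619 -0.356] 8.97
-0.873 [ 0.725 -0.124 -0.324] 9.38
-0.615 [ 0.726 -0.486 -0.056] 9.79
-0.358 [-0.568 -0.335 -0.891] 10.2
-0.1 [-0.149 -0.668  0.022] 10.61
-0.05 [ 0.242 -0.034 -0.554] 10.86
-0.019 [-0.585 -0.455  0.202] 11.11
0.012 [ 1.268 -0.284  0.049] 11.36
0.044 [-0.102  0.179 -0.376] 11.61
0.075 [ 0.155 -0.467  0.613] 11.86
0.106 [  1.563 -10.051   0.757] 12.11
```

The bar met its stop: a 10 N reaction appeared after the free swing. Now I release it, take a check picture and grasp the spacer.

```bash
python3 - <<'E'
from h import *
def S(m):
    st=bot.read_state();print(m,round(st['t'],2),st['tcp_pos'],st['contact_force'],round(st['width'],1),round(st['finger_force'],1))
bot.move_gripper(38,10)
p=bot.read_state()['tcp_pos'];bot.line_to([p[0],p[1],170],200)
s=np.array([551.27,-325.27,-.484])
t=s[:2]+R.from_euler('z',s[2]).apply([-24,0,0])[:2]
bot.move_ptp([t[0],t[1],130],down(s[2]));bot.move_gripper(55,10)
bot.line_to([t[0],t[1],21],130);S('down')
bot.move_gripper(0,40);S('grip')
bot.line_to([t[0],t[1],110],150);S('up')
im=np.hstack([shot('wrist','g')[:,100:500],cv2.resize(shot('side','gs')[210:330,260:400],(400,343))[:, :]]) if 0 else None
a=shot('wrist','g');b=shot('side','gs');d=shot('scene','gc')
o=np.zeros((600,800,3),np.uint8)
o[:300,:480]=cv2.resize(a,(480,300));o[:300,500:800]=cv2.resize(b[200:320,270:390],(300,300))
o[300:,:]=cv2.resize(d[150:330,220:460],(800,600))[150:450] if 0 else cv2.resize(d[150:285,220:580],(800,300))
cv2.imwrite('pics/chk.png',o[...,::-1])
E
```

```text
down 16.68 [ 530.632 -314.311   21.732] [ 0.817 -0.484  0.465] 54.9 0.0
grip 17.44 [ 530.024 -314.09    21.006] [-0.138  0.112  1.062] 11.9 40.0
up 18.18 [ 529.339 -313.758  109.109] [-0.501 -0.087 -1.299] 11.8 40.0
```

View pics/chk.png

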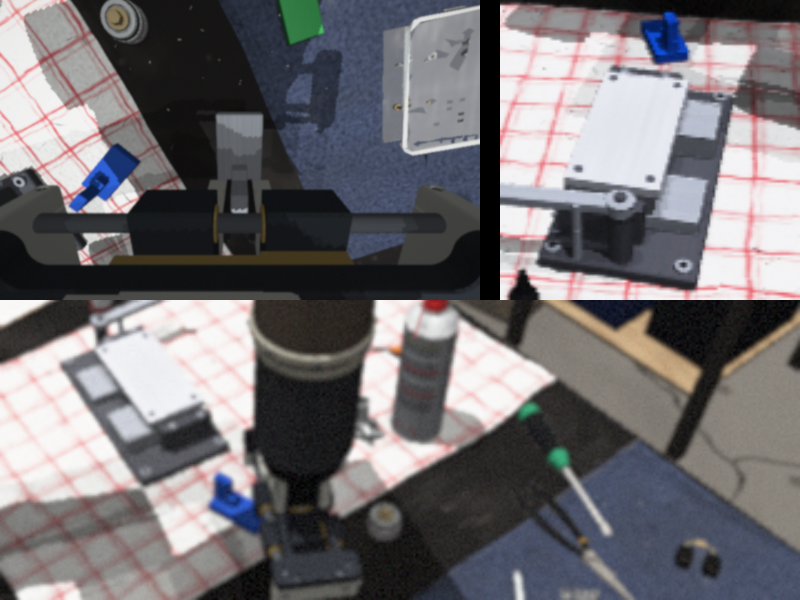

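The picture shows the bar swung back to the stop post (side crop, left of the plate), and the grey spacer held straight in the fingers (wrist, 240,150). The blue and green look-alikes haven't moved. Now the insertion.

```bash
python3 - <<'E'
from h import *
def S(m):
    st=bot.read_state();print(m,round(st['t'],2),st['tcp_pos'],st['contact_force'],round(st['width'],1),round(st['finger_force'],1));return st
J=np.array([593.4,60.15]);yw=-.101;Rj=R.from_euler('z',yw)
def W(x,y,z): # TCP for spacer origin at jig x,y; base z
    return np.r_[J+Rj.apply([x-24,y,0])[:2],z+21]
q=down(yw);y=50
bot.move_ptp(W(-125,y,80),q)
bot.line_to(W(-125,y,30.5),150);st=S('pre')
dz=W(0,0,30)[2]-st['tcp_pos'][2]; zb=30+dz
bot.line_to(W(-60,y,zb),100);st=S('in')
zb+=51-st['tcp_pos'][2]-0.5
jx=Rj.apply([1,0,0])
for x in np.r_[-45,np.arange(-40,-28,1.)]:
    bot.line_to(W(x,y,zb),60);st=bot.read_state();f=st['contact_force']@jx;print(x,st['tcp_pos'],st['contact_force'],round(f,1))
    if abs(f)>6 or abs(st['contact_force'][2])>12:break
S('end')
c=shot('wrist','i');b=shot('side','is');d=shot('scene','ic')
o=np.zeros((600,800,3),np.uint8)
o[:300,:480]=cv2.resize(c,(480,300));o[:300,500:800]=cv2.resize(b[200:320,270:390],(300,300));o[300:,:400]=cv2.resize(d[150:240,230:350],(400,300))
cv2.imwrite('pics/chk2.png',o[...,::-1]);np.save('ins.npy',[x,y,zb])
E
```

```text
pre 20.46 [450.507 124.407  51.54 ] [-0.893 -0.617 -1.752] 11.9 40.0
in 21.26 [515.434 118.57   50.95 ] [0.955 0.422 1.646] 11.8 40.0
-45.0 [528.832 116.501  50.96 ] [-5.094 -1.534 10.36 ] -4.9
-40.0 [533.379 115.914  50.932] [-6.045 -1.27  12.057] -5.9
end 21.91 [533.379 115.914  50.932] [-6.045 -1.27  12.057] 11.5 40.0
```

View pics/chk2.png

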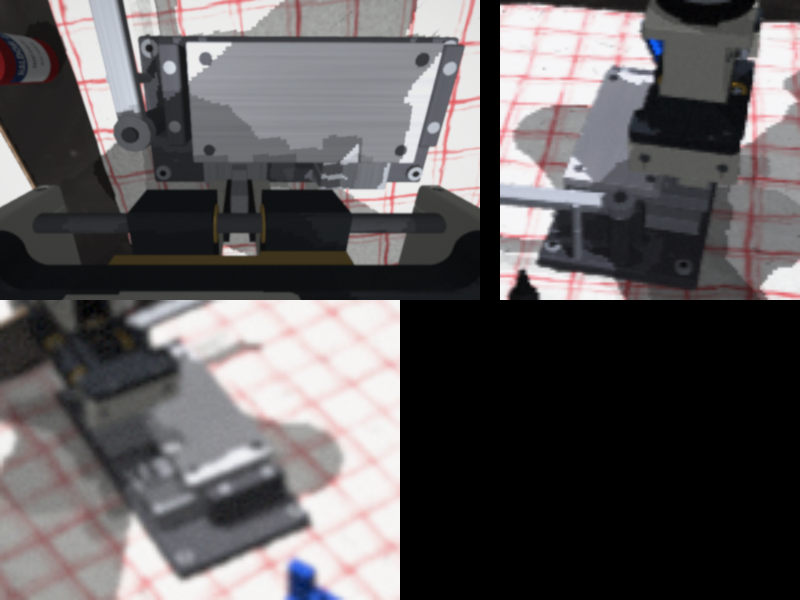

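The spacer is in the left gap. There is an upward force of 12 N, so it is rubbing on the bed. I'll raise it a little and carry on until the shoulder stops it.

```bash
cat >> h.py <<'E'
def S(m):
    st=bot.read_state();print(m,round(st['t'],2),st['tcp_pos'],st['contact_force'],st['moment'],round(st['width'],1),round(st['finger_force'],1));return st
J=np.array([593.4,60.15]);yw=-.101;Rj=R.from_euler('z',yw);jx=Rj.apply([1,0,0])
def W(x,y,z): return np.r_[J+Rj.apply([x-24,y,0])[:2],z+21]
E
python3 - <<'E'
from h import *
x,y,zb=np.load('ins.npy')
for k in (1,2,3):
    bot.line_to(W(x,y,zb+k),40);st=S(k)
    if st['contact_force'][2]<3:break
zb+=k
for x in np.arange(x+1,-28,1.):
    bot.line_to(W(x,y,zb),60);st=S(x);f=st['contact_force']@jx
    if f<-6 or abs(st['contact_force'][2])>8:break
np.save('ins.npy',[x,y,zb])
E
```

```text
1 22.31 [534.153 116.347  51.004] [-2.248  0.993  3.243] [0.268 0.923 0.05 ] 11.5 40.0
2 22.56 [534.656 116.321  51.814] [-0.101  0.022 -1.662] [ 0.043 -0.002 -0.008] 11.6 40.0
-39.0 22.81 [535.782 116.193  51.857] [ 0.424 -0.167 -1.827] [-0.088  0.024  0.071] 11.5 40.0
-38.0 23.06 [536.847 116.138  51.982] [-0.204  0.468 -0.773] [-0.045  0.014 -0.03 ] 11.9 40.0
-37.0 23.31 [537.821 116.037  52.003] [ 0.153  0.911 -2.677] [0.025 0.013 0.002] 12.0 40.0
-36.0 23.56 [538.807 115.952  52.005] [ 0.524 -0.804 -1.244] [-0.012  0.062  0.003] 11.7 40.0
-35.0 23.81 [539.793 115.808  52.021] [ 0.116 -0.261 -1.584] [-0.037  0.093  0.037] 11.5 40.0
-34.0 24.06 [540.783 115.725  51.982] [ 0.388 -0.168 -1.613] [-0.062  0.064 -0.017] 11.5 40.0
-33.0 24.31 [540.947 115.554  51.759] [-3.874  1.239  0.027] [ 0.614  1.573 -0.016] 12.4 40.0
-32.0 24.56 [541.01  115.455  51.496] [-7.776  4.447  1.055] [1.489 3.033 0.107] 11.4 40.0
```

The shoulder is against the plate (8 N at the expected place). Now I lower to the bed, re-seat lightly, let go and retreat.

```bash
python3 - <<'E'
from h import *
x,y,zb=np.load('ins.npy')
x-=1.5;bot.line_to(W(x,y,zb),40);S('relax')
for k in range(5):
    zb-=.7;bot.line_to(W(x,y,zb),40);st=S('low')
    if st['contact_force'][2]>5:break
for k in range(5):
    st=S('push')
    if st['contact_force']@jx<-6:break
    x+=.7;bot.line_to(W(x,y,zb),40)
x-=.4;bot.line_to(W(x,y,zb),40);S('pre-open')
bot.move_gripper(44,20);st=S('open')
a=shot('wrist','r')
bot.line_to(W(x,y,110),200);S('up')
bot.move_ptp(W(-60,y,150),down(yw));bot.pause(.2)
b=shot('wrist','r2');d=shot('scene','rc')
o=np.zeros((600,800,3),np.uint8)
o[:300,:480]=cv2.resize(a,(480,300));o[300:,:480]=cv2.resize(b,(480,300));o[:250,480:]=cv2.resize(d[150:240,230:345],(320,250))
o[300:,480:]=cv2.resize(b[130:220,230:326],(320,300),interpolation=2)
cv2.imwrite('pics/chk3.png',o[...,::-1])
E
```

```text
relax 24.81 [540.965 115.691  51.937] [-4.062  3.042 -0.461] [0.729 1.503 0.019] 11.8 40.0
low 25.06 [540.963 115.603  51.179] [-4.88   1.507 -0.617] [ 0.638  1.579 -0.022] 11.6 40.0
low 25.31 [540.944 115.595  50.981] [-6.795  1.591  5.258] [0.743 2.462 0.038] 11.5 40.0
push 25.31 [540.944 115.595  50.981] [-6.795  1.591  5.258] [0.743 2.462 0.038] 11.5 40.0
pre-open 25.56 [540.944 115.666  50.997] [-4.494  0.869  4.582] [0.23  1.923 0.019] 11.5 40.0
open 26.32 [540.872 115.76   50.611] [-0.454  0.375  0.157] [-0.017  0.012  0.013] 43.5 0.0
up 26.92 [540.821 115.841 131.547] [-0.821 -0.044  0.058] [-0.059  0.011 -0.038] 44.0 0.0
```

View pics/chk3.png

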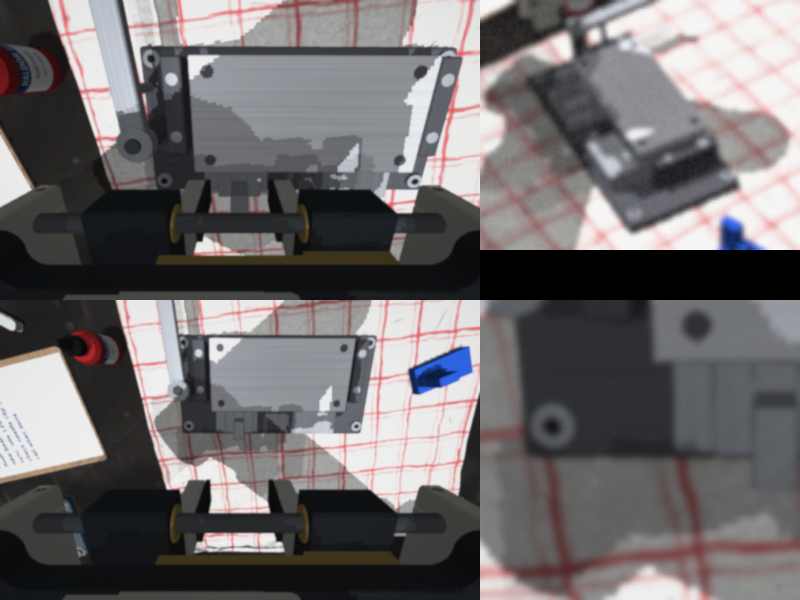

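The spacer is seated on the left low bed with its tongue under the plate, and the tab stands free in front (wrist lower, 238,428). The bar is still back at its stop (172,360). Now I press the plate.

```bash
python3 - <<'E'
from h import *
bot.move_gripper(0,20)
P=lambda z:np.r_[J+Rj.apply([0,25,0])[:2],z]
bot.move_ptp(P(100),down(yw));bot.line_to(P(60),120);S('above')
z=58.
while z>40:
    bot.line_to(P(z),40);st=S(z);f=st['contact_force'][2]
    if f>13:break
    z-=1. if f<4 else .5
bot.pause(.6);S('hold')
E
```

```text
above 29.42 [596.076  85.521  60.998] [0.489 0.997 1.653] [-0.01  -0.033 -0.013] 0.5 0.0
58.0 29.67 [596.248  85.279  58.783] [-0.014  0.209 -1.14 ] [-0.013 -0.001 -0.005] 0.2 0.0
57.0 29.92 [595.933  84.992  57.078] [1.01  0.286 0.046] [0.023 0.027 0.038] 0.5 0.0
56.0 30.17 [596.116  85.026  56.236] [-0.221  0.48   2.491] [-0.021  0.112 -0.007] 0.7 1.4
55.0 30.42 [596.111  85.032  55.114] [-0.246 -0.137  3.684] [-0.046  0.087  0.045] 0.6 1.6
54.0 30.67 [596.087  85.063  54.047] [ 0.178 -1.388  3.559] [-0.143 -0.136 -0.066] 0.2 1.7
53.0 30.92 [596.105  85.032  52.996] [ 0.813 -0.903  4.633] [-0.166 -0.27  -0.024] 0.4 1.8
52.5 31.17 [596.104  85.051  52.558] [ 0.503 -0.655  3.772] [-0.227 -0.359  0.055] 0.4 1.9
51.5 31.42 [596.087  85.06   51.55 ] [ 1.27  -0.735  4.132] [-0.206 -0.453 -0.02 ] 0.4 2.1
51.0 31.67 [596.087  85.088  51.065] [ 1.096 -0.888  4.03 ] [-0.245 -0.468  0.049] 0.5 2.2
50.5 31.92 [596.073  85.062  50.568] [ 1.698 -0.479  4.659] [-0.3   -0.63   0.033] 0.1 2.2
50.0 32.17 [596.077  85.055  50.061] [ 2.259 -0.373  4.387] [-0.234 -0.642  0.013] 0.5 2.3
49.5 32.42 [596.077  85.049  49.579] [1.033 0.086 4.791] [-0.294 -0.701 -0.017] 0.7 2.4
49.0 32.67 [596.108  85.054  49.344] [ 1.844 -1.62   6.214] [-0.289 -0.401  0.02 ] 0.3 3.5
48.5 32.92 [596.107  85.057  49.279] [-0.581 -0.568 11.061] [-0.273  0.235  0.002] 0.1 5.4
48.0 33.17 [596.127  85.071  49.24 ] [-2.846  0.49  14.132] [-0.218  0.819 -0.039] 0.4 7.4
hold 33.77 [596.129  85.068  49.26 ] [-1.907  0.108 14.714] [-0.21   0.825 -0.007] 0.4 7.4
```

The plate stops rigidly at a top height of 49.2 mm (flush is 49), held with about 14.7 N. Handing in.

```bash
python3 -c "
from plant import bot
print(bot.close_job())"
```

```text
the job is handed in; nothing more can be done
None
```

Job handed in at about 34 s: the bar is back at its end stop, the spacer is shouldered in the left (low-bed) gap and released, and the plate is held flush with about 14.7 N.

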